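# Clear the way and tip open the wide tea box

### The arm

A 6-joint arm with a two-finger parallel gripper is mounted at the origin on a cart in front of the work surface, level with it; the furniture and walls round the work are solid. World frame = base frame: x ahead of the robot, y to its left, z up, the work surface at z = 0. Lengths are in m, angles in rad, forces in N, time in s.
With the tool pointing down it reaches from about 0.35 to 0.775 m from the base axis. Payload 7.3 kg.
Tool frame: the origin (TCP) lies midway between the tips of the shut fingers; the grasp point (between the pads) lies 19 mm behind it; z points along the fingers, y is the direction in which the jaws open and shut (so a half turn about z gives the same grasp; the last joint's range is limited). The gripper opens to 92 mm and grips with 3 to 60 N. Pads are 19 mm wide; open, the fingers measure 130 mm over their backs; the gripper's body (75 mm by 190 mm) begins 47 mm behind the grasp point.
Start: joints at [-1.294, 0.342, 1.524, -0, 1.275, -0.146], TCP at [0.215, -0.479, 0.227] pointing down, gripper open.
Joint ranges: [-2.53, 2.53], [-0.77, 2.02], [0.04, 2.7], [-1, 4.14], [0.28, 2.66], [-3.11, 3.11]. Speed limits (rad/s): [2.57, 2.57, 3.14, 3.14, 3.14, 3.14].

### API

Orientations are given as [roll, pitch, yaw] about the fixed x, y, z axes, in that order (R = Rz(yaw) Ry(pitch) Rx(roll)).
In Python, from cell import robot, imaging gives the robot as it stands. The module is installed in compiled form; this text tells all that it offers.
- The arm moves only by the tool send_rows, never from a script. Its argument "plan" is a list of rows, each a list of 3 entries, a list of its own where there are three numbers: the shift along the world's x, y, z in m, then the turn, a rotation vector about the world's x, y, z in rad, then the closure in counts, from 0 (fully open) to 255 (shut). A call has 1 to 20 rows; each row shifts and turns the commanded pose from where the row before left it; what a row does not reach is not made up. A row lasts 1/10 s, in which the tool goes at most 50 mm and 8.59 degrees, less where a joint would pass 70% of its speed; a pose out of reach is approached as far as the arm can. A call is refused whole if a number of a shift passes 0.05 or a number of a turn 0.15, either way. A call with a gripper value outside its range is refused whole. The fingers move at their own pace and stop on an object; "newtons" is the grip in N (left out, the last holds). Time passes only in rows, so rows that do not move let the fingers close. It gives the time, the measured TCP pose, the force and the opening at its end, in the units of the state.
- robot.observe(): the state, without advancing time (a new reading comes with each control period).
- imaging.read_camera(name): name is "side" or "top"; returns a dict with "pixels" (420x560x3 uint8, red, green, blue), "fx", "fy", "cx", "cy" (pixels), "dist_coeffs" ([k1, k2, p1, p2, k3] as OpenCV has them; the pictures are not rectified), "world_from_camera" (4x4, takes a point from camera to world coordinates). Camera axes: x right, y down, z forward; pixel columns grow to the right and rows downward; lengths in m; the calibration is good to about 2 mm. A picture is of the moment at which its call begins. There is no depth.
- robot.hand_in(): hands the job in, once; it reports no verdict.
The state is a dict: "time": time; "qpos": joint angles; "qvel": joint speeds; "joint_efforts": joint torques, N m; "tool_pos": TCP position; "tool_rot": TCP orientation; "contact_force": force on the tool from outside, world axes, zero at the start; "torque": the same for the moment, N m; "opening": finger opening in m.
Only numpy, scipy, OpenCV 4.12 (cv2) and the standard library are available. Lean on these libraries where they do the work, as an engineer would, in place of code of your own. Each camera call takes 0.05 s, during which the arm holds its last target.

### The job

The wide wooden box is wanted open, but a tin stands in front of its thumb tab: with the outside of the fingers push the tin sideways along the counter, left or right, until it no longer stands in front of the box, keeping it upright and never lifting it. Then, with the fingertips under the tab, tip the lid up and over past upright so that it stays fully back against its stop by itself. Leave the small square box shut and everything else where it stands.

Things in the scene. Friction and masses are not known exactly. Their poses are not given: they have to be found in the camera images.
- tea_box: wide wooden box, the larger of two lidded boxes, 120 mm deep (its x) x 170 mm wide (its y), fixed to the counter. Walls 66 mm high, 8 mm lid on top: lid's top face 74 mm above the counter. Origin: centre of its underside on the counter; x points from its front (tab side, toward the robot) to its hinged back, y to its left as seen from the robot, z up.
- tea_lid (a joint): angle of the wide box's lid, rad: 0 shut, 1.57 upright, 2.0 leaning back against its stop. Plain hinge along the top edge of the box's back wall (level with the lid's underside), no spring and almost no friction: the lid (about 0.22 kg) falls shut if let go below about 1.5 and falls back to 2.0 by itself past about 1.65. About 1.2 N upward at the tab starts it.
- tea_lid_tab (a point): point on the wide box's lid: middle of the front edge of its thumb tab, on the underside. The tab is 60 mm wide, 8 mm thick, juts 20 mm past the box's front wall with free space below it; its underside is 66 mm above the counter when shut. 140 mm from the hinge axis. Turns with the lid; x and y as for the box when shut.
- tea_lid_hinge (a point): middle of the wide box's hinge axis, 66 mm above the counter at the back face of the box; the axis runs along the box's y.
- small_box: the smaller, square wooden box of the same wood, 100 x 100 mm, 74 mm high with its lid, fixed to the counter; same axes and origin as the wide one. It stays shut.
- small_lid (a joint): angle of the small box's lid, rad: 0 shut. It has a like tab, 40 mm wide, jutting 20 mm.
- tin: food tin standing upright and loose on the counter right in front of the wide box's tab, 10 to 25 mm from it and up to 40 mm off its middle: plain cylinder 75 mm across, 58 mm high, about 0.25 kg. Origin: centre of its underside; z up.
- timer: wind-up kitchen timer, 60 mm across, 41 mm high, a loose bystander. Origin: on its underside, near the middle.
- brush: scrubbing brush with wooden back, 154 mm long, 46 mm high, a loose bystander. Origin: on its underside, near the middle.
- mug: mug with a handle, 84 mm across, 119 mm with the handle, 95 mm high, a loose bystander. Origin: on its underside, near the middle.
- bowl: cereal bowl, 140 mm across, 66 mm high, a loose bystander. Origin: on its underside, near the middle.
- bottle: tall squeeze bottle, 63 x 98 mm, 293 mm high, a loose bystander. Origin: on its underside, near the middle.
There are look-alikes about, which are no part of the job. Leave any blue, pink or turquoise look-alike of the tin alone.

How it is judged:
By the outcome, as a careful person would: the job done as asked, in the order asked, and still so for the second after the job is handed in, with the robot touching nothing.
It also fails if it takes over 58 s, if anything falls off the work surface, if the arm or the gripper's body presses on something with over 40 N, if the wrist force passes 120 N, or if a joint passes its speed limit or range.

## Working session

There is one attempt and no reset: what is moved stays moved. The work goes in short steps, Python scripts to look and compute and a tool call to move; the robot and the scene stay as the last step left them, time stands still between calls to the robot, and variables do not carry over. Pictures are saved under pics/ and viewed, and the job is handed in when it is done.

Besides the shell and the picture viewer there is one more tool, called after "Emit:" as a command line: name --argument value ..., lists and objects as JSON in quotes. send_rows: Moves the arm, as the interface text tells. Its arguments: {"type":"object","properties":{"plan":{"type":"array"},"newtons":{"type":"number"}},"required":["plan"]}

```bash
mkdir -p pics; cat > h.py <<'E'
import numpy as np, cv2
from cell import robot, imaging
def snap(n,f):
    c=imaging.read_camera(n); cv2.imwrite('pics/'+f,c['pixels'][:,:,::-1]); return c
def ray(c,u,v):
    K=np.array([[c['fx'],0,c['cx']],[0,c['fy'],c['cy']],[0,0,1]])
    p=cv2.undistortPoints(np.array([[[u,v]]],float),K,np.array(c['dist_coeffs'],float))[0,0]
    T=np.array(c['world_from_camera']); return T[:3,3],T[:3,:3]@np.array([p[0],p[1],1])
def onz(c,u,v,z):
    o,d=ray(c,u,v); return o+d*(z-o[2])/d[2]
def proj(c,P):
    K=np.array([[c['fx'],0,c['cx']],[0,c['fy'],c['cy']],[0,0,1]])
    T=np.linalg.inv(np.array(c['world_from_camera']))
    return cv2.projectPoints(np.array(P,float).reshape(-1,1,3),cv2.Rodrigues(T[:3,:3])[0],T[:3,3],K,np.array(c['dist_coeffs'],float))[0][:,0]
E
python3 - <<'E'
from h import *
for n in('top','side'):
    c=snap(n,n+'0.png'); print(n,np.round(c['world_from_camera'],3))
print(robot.observe())
E
```

```text
top [[-0.021 -0.989  0.148  0.353]
 [-0.999  0.025  0.023 -0.007]
 [-0.027 -0.148 -0.989  1.33 ]
 [ 0.     0.     0.     1.   ]]
side [[ 0.898  0.254 -0.36   1.024]
 [ 0.44  -0.55   0.71  -0.887]
 [-0.018 -0.796 -0.606  0.829]
 [ 0.     0.     0.     1.   ]]
{'time': 0.1, 'qpos': array([-1.29398997e+00,  3.42622993e-01,  1.52492462e+00, -2.72420182e-05,
        1.27537699e+00, -1.45985605e-01]), 'qvel': array([ 0.00108837, -0.00035371, -0.00092317,  0.0001513 , -0.00095153,
       -0.00103743]), 'joint_efforts': array([ 1.65676120e-03, -4.32006490e+01, -2.44692779e+01,  7.19185523e-02,
        5.25902468e-02, -6.14501892e-05]), 'tool_pos': array([ 0.21533218, -0.47841431,  0.22612896]), 'tool_rot': array([-3.14027108e+00, -1.67981867e-04,  4.22799802e-01]), 'contact_force': array([ 1.00712631, -0.14761909,  0.19087348]), 'torque': array([ 0.01661535, -0.00669576,  0.03011767]), 'opening': 0.09200420323888124}
```

```bash
ls pics
```

```text
side0.png
top0.png
```

View pics/top0.png

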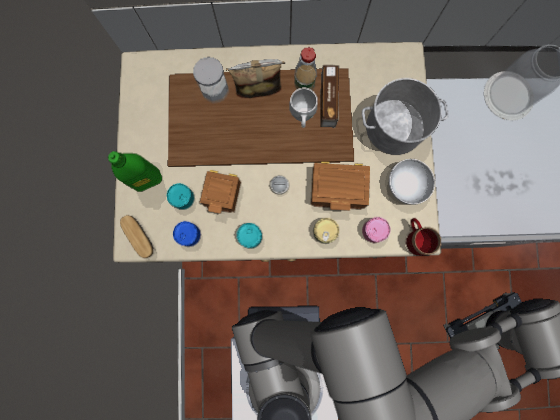

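View pics/side0.png

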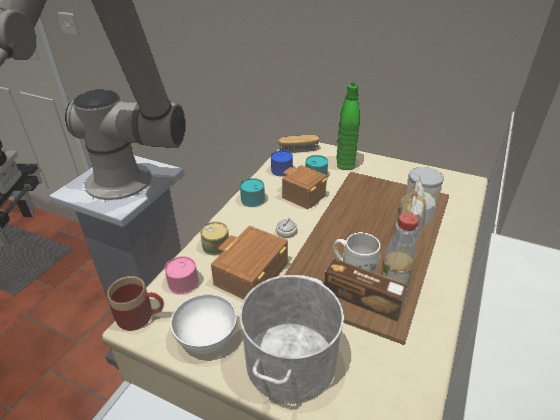

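```bash
python3 - <<'E'
from h import *
c=imaging.read_camera('top');p=c['pixels'][:,:,::-1]
cv2.imwrite('pics/z.png',cv2.resize(p[150:270,230:430],None,fx=4,fy=4,interpolation=cv2.INTER_CUBIC))
s=imaging.read_camera('side');p=s['pixels'][:,:,::-1]
cv2.imwrite('pics/zs.png',cv2.resize(p[200:340,130:330],None,fx=4,fy=4,interpolation=cv2.INTER_CUBIC))
E
```

```text
(no output)
```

View pics/z.png

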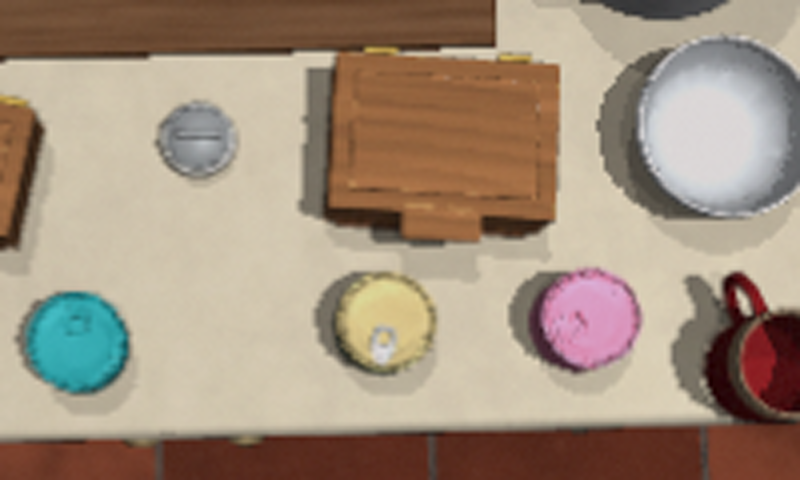

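View pics/zs.png

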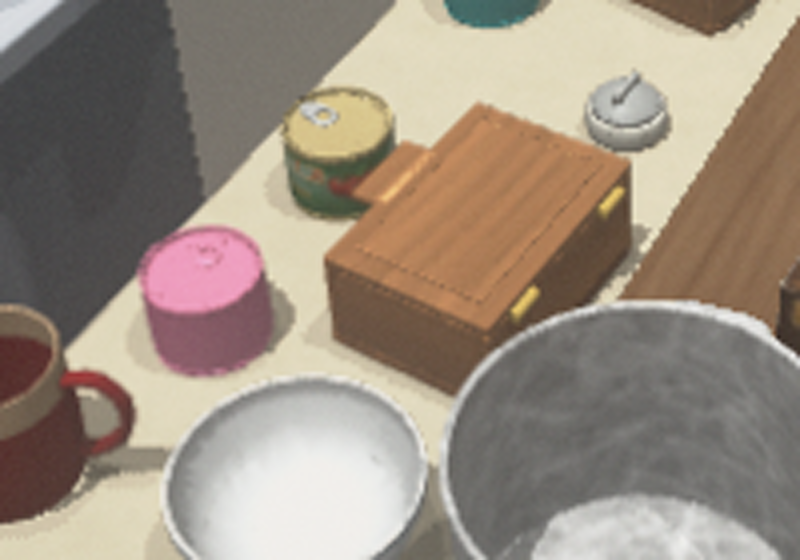

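```bash
python3 - <<'E'
from h import *
c=imaging.read_camera('top');s=imaging.read_camera('side')
def t(x,y,z): return onz(c,230+(x+.5)/4-.5,150+(y+.5)/4-.5,z)
def sd(x,y,z): return onz(s,130+(x+.5)/4-.5,200+(y+.5)/4-.5,z)
for n,x,y,z in [('BL',336,54,.074),('BR',559,66,.074),('FR',554,220,.074),('FL',328,208,.074),('tabL',402,236,.074),('tabR',480,242,.074),('tin',386,322,.058),('tinL',336,322,.058),('tinR',436,322,.058),('pink',591,319,.058),('pinkL',541,319,.058),('teal',78,342,.058),('timer',198,139,.041),('edge',300,435,0),('mugL',706,360,.0)]: print(n,np.round(t(x,y,z)[:2],4))
for n,x,y,z in [('BL',630,158,.074),('BR',487,330,.074),('FR',326,260,.074),('FL',478,104,.074),('tabL',404,142,.074),('tabR',356,200,.074),('tin',338,124,.058),('pink',202,268,.058)]: print('s',n,np.round(sd(x,y,z)[:2],4))
E
```

```text
BL [ 0.6705 -0.1063]
BR [ 0.6569 -0.2745]
FR [ 0.5394 -0.264 ]
FL [ 0.5527 -0.096 ]
tabL [ 0.5302 -0.1503]
tabR [ 0.5242 -0.2081]
tin [ 0.4678 -0.1375]
tinL [ 0.4687 -0.1001]
tinR [ 0.4669 -0.1748]
pink [ 0.4662 -0.291 ]
pinkL [ 0.4671 -0.2535]
teal [0.4584 0.0934]
timer [ 6.144e-01 -1.000e-04]
edge [ 0.3868 -0.0734]
mugL [ 0.4368 -0.3924]
s BL [ 0.6726 -0.1078]
s BR [ 0.6598 -0.2776]
s FR [ 0.5453 -0.2686]
s FL [ 0.5586 -0.1012]
s tabL [ 0.5333 -0.1553]
s tabR [ 0.534  -0.2157]
s tin [ 0.4733 -0.1426]
s pink [ 0.4701 -0.2933]
```

Emit:
send_rows --plan '[[[0.02, 0.02, 0], [0, 0, -0.14], 255], [[0.03, 0.03, 0], [0, 0, -0.14], 255], [[0.03, 0.03, 0], [0, 0, -0.14], 255], [[0.03, 0.03, 0], [0, 0, 0], 255], [[0.03, 0.03, 0], [0, 0, 0], 255], [[0.03, 0.03, 0], [0, 0, 0], 255], [[0.03, 0.03, 0], [0, 0, 0], 255], [[0.03, 0.03, 0], [0, 0, 0], 255], [[0.025, 0.034, 0], [0, 0, 0], 255], [[0, 0, 0], [0, 0, 0], 255], [[0, 0, 0], [0, 0, 0], 255]]'

```text
time: 1.4
tool_pos: [0.4705, -0.2142, 0.2266]
tool_rot: [3.141, 0.001, 0.006]
contact_force: [0.1, -0.2, -1.1]
opening: 0.0085
```

Emit:
send_rows --plan '[[[0, 0, -0.03], [0, 0, 0], 255], [[0, 0, -0.04], [0, 0, 0], 255], [[0, 0, -0.04], [0, 0, 0], 255], [[0, 0, -0.03], [0, 0, 0], 255], [[0, 0, 0], [0, 0, 0], 255]]'

```text
time: 1.9
tool_pos: [0.4671, -0.2147, 0.0832]
tool_rot: [-3.137, 0.007, 0.001]
contact_force: [-0.1, 0.2, 0.5]
opening: 0.0002
```

```bash
python3 - <<'E'
from h import *
s=imaging.read_camera('side');p=s['pixels'][:,:,::-1]
cv2.imwrite('pics/zs1.png',cv2.resize(p[130:330,100:330],None,fx=3,fy=3,interpolation=cv2.INTER_CUBIC))
o=robot.observe();print(o['qpos'],o['tool_pos'],o['opening'])
E
```

```text
[-5.79317735e-01  4.87417158e-01  1.73212813e+00 -3.97764170e-04
  9.25999556e-01  9.90082056e-01] [ 0.46872821 -0.21546368  0.08566862] 0.0007261544568798811
```

View pics/zs1.png

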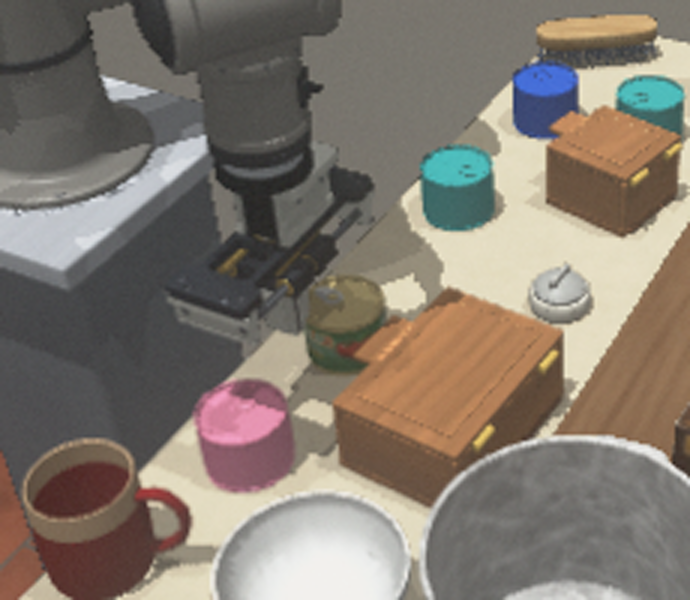

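```bash
python3 - <<'E'
from h import *
s=imaging.read_camera('side');p=s['pixels'][:,:,::-1]
print((proj(s,[[.469,-.215,.084],[.469,-.215,.03]])-[100,130])*3)
c=imaging.read_camera('top');p=c['pixels'][:,:,::-1]
cv2.imwrite('pics/zt1.png',cv2.resize(p[150:290,260:430],None,fx=4,fy=4,interpolation=cv2.INTER_CUBIC))
cv2.imwrite('pics/zs2.png',cv2.resize(s['pixels'][200:280,150:260,::-1],None,fx=7,fy=7,interpolation=cv2.INTER_CUBIC))
E
```

```text
[[289.4919586  327.5004201 ]
 [296.90072636 374.16876474]]
```

View pics/zs2.png

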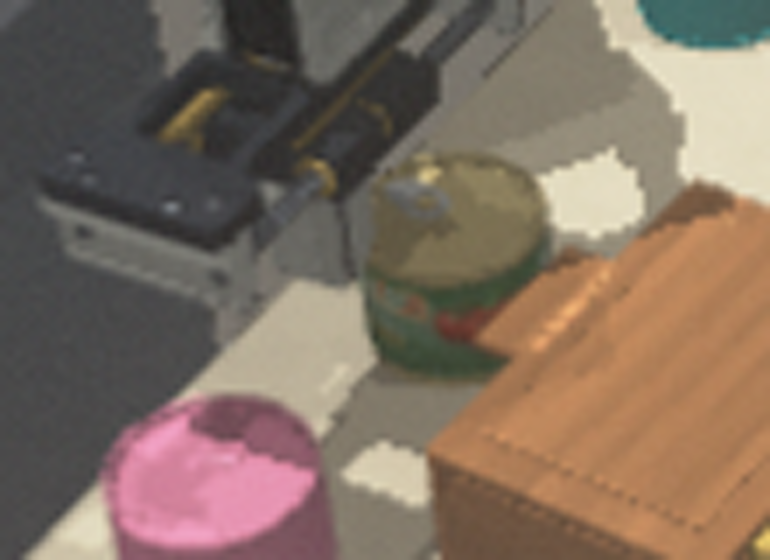

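View pics/zt1.png

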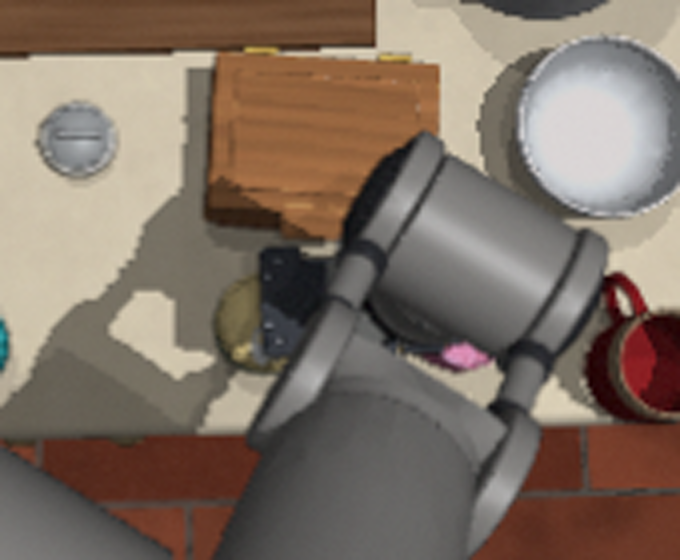

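Emit:
send_rows --plan '[[[0.001, 0, -0.025], [0, 0, 0], 255], [[0.001, 0, -0.02], [0, 0, 0], 255], [[0, 0, -0.01], [0, 0, 0], 255], [[0, 0, 0], [0, 0, 0], 255]]'

```text
time: 2.45
tool_pos: [0.4724, -0.2152, 0.0321]
tool_rot: [3.141, -0.0, 0.003]
contact_force: [0.4, 0.2, -0.0]
opening: 0.0007
```

```bash
python3 - <<'E'
from h import *
s=imaging.read_camera('side')
cv2.imwrite('pics/zs3.png',cv2.resize(s['pixels'][200:300,150:260,::-1],None,fx=6,fy=6,interpolation=cv2.INTER_CUBIC))
E
```

```text
(no output)
```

View pics/zs3.png

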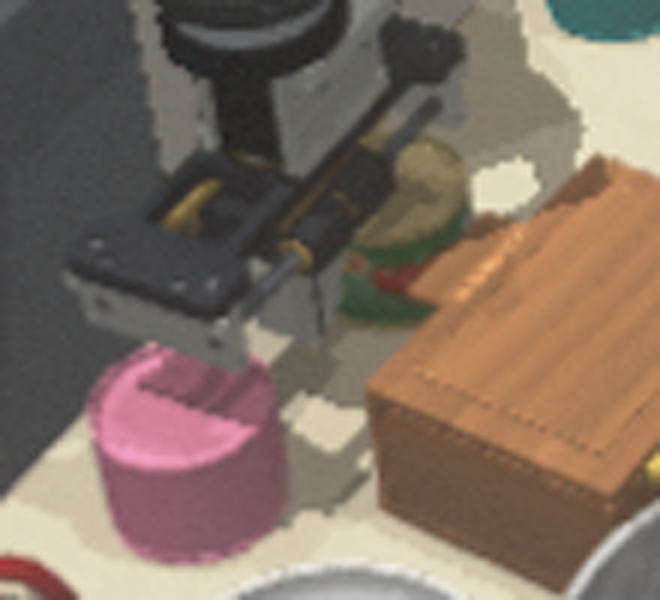

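Emit:
send_rows --plan '[[[0, 0.007, 0], [0, 0, 0], 255], [[0, 0.005, 0], [0, 0, 0], 255], [[0, 0.004, 0], [0, 0, 0], 255], [[0, 0.004, 0], [0, 0, 0], 255], [[0, 0.005, 0], [0, 0, 0], 255], [[0, 0.006, 0], [0, 0, 0], 255], [[0, 0.007, 0], [0, 0, 0], 255], [[0, 0.007, 0], [0, 0, 0], 255], [[0, 0.007, 0], [0, 0, 0], 255], [[0, 0.007, 0], [0, 0, 0], 255], [[0, 0.006, 0], [0, 0, 0], 255], [[0, 0.005, 0], [0, 0, 0], 255], [[0, 0, 0], [0, 0, 0], 255]]'

```text
time: 3.8
tool_pos: [0.4719, -0.1439, 0.0315]
tool_rot: [-3.141, 0.001, 0.004]
contact_force: [0.2, -0.3, -0.9]
opening: 0.0006
```

```bash
python3 - <<'E'
from h import *
c=imaging.read_camera('top');p=c['pixels'][:,:,::-1]
cv2.imwrite('pics/zt4.png',cv2.resize(p[150:290,240:430],None,fx=4,fy=4,interpolation=cv2.INTER_CUBIC))
s=imaging.read_camera('side')
cv2.imwrite('pics/zs4.png',cv2.resize(s['pixels'][170:300,150:290,::-1],None,fx=4,fy=4,interpolation=cv2.INTER_CUBIC))
E
```

```text
(no output)
```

View pics/zs4.png

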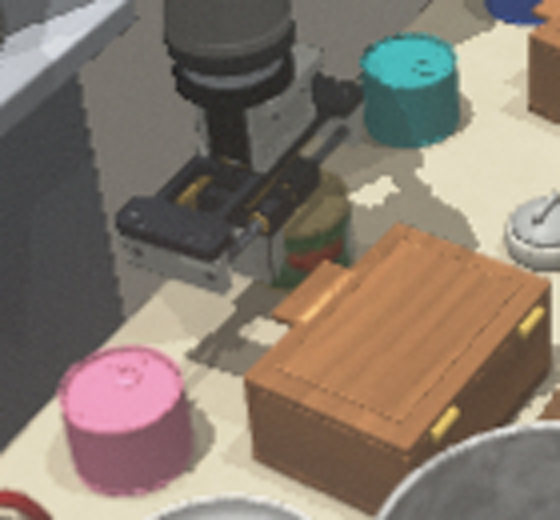

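View pics/zt4.png

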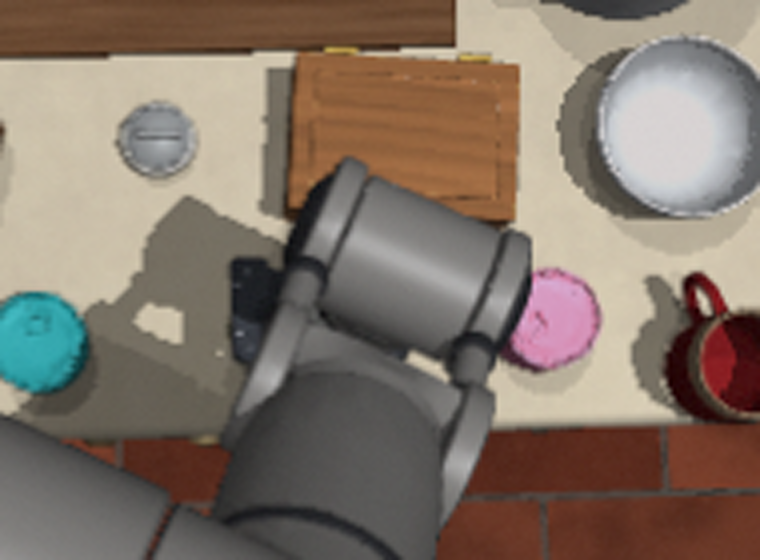

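Emit:
send_rows --plan '[[[0, 0.004, 0], [0, 0, 0], 255], [[0, 0.006, 0], [0, 0, 0], 255], [[0, 0.007, 0], [0, 0, 0], 255], [[0, 0.007, 0], [0, 0, 0], 255], [[0, 0.007, 0], [0, 0, 0], 255], [[0, 0.007, 0], [0, 0, 0], 255], [[0, 0.007, 0], [0, 0, 0], 255], [[0, 0.006, 0], [0, 0, 0], 255], [[0, 0.005, 0], [0, 0, 0], 255], [[0, 0.004, 0], [0, 0, 0], 255], [[0, 0.003, 0], [0, 0, 0], 255], [[0, 0, 0], [0, 0, 0], 255], [[0, -0.02, 0], [0, 0, 0], 255], [[0, -0.04, 0.02], [0, 0, 0], 255], [[-0.03, -0.03, 0.03], [0, 0, 0], 255], [[-0.03, 0, 0.05], [0, 0, 0], 255], [[0, 0, 0.05], [0, 0, 0], 255], [[0, 0, 0], [0, 0, 0], 255]]'

```text
time: 5.7
tool_pos: [0.4201, -0.1729, 0.1793]
tool_rot: [3.135, -0.01, 0.002]
contact_force: [0.9, -0.1, -0.1]
opening: 0.0001
```

```bash
python3 - <<'E'
from h import *
c=imaging.read_camera('top');p=c['pixels'][:,:,::-1]
cv2.imwrite('pics/zt5.png',cv2.resize(p[150:290,240:430],None,fx=4,fy=4,interpolation=cv2.INTER_CUBIC))
s=imaging.read_camera('side')
cv2.imwrite('pics/zs5.png',cv2.resize(s['pixels'][170:300,150:290,::-1],None,fx=4,fy=4,interpolation=cv2.INTER_CUBIC))
o=robot.observe();print(o['qpos'],o['tool_pos'],o['tool_rot'])
E
```

```text
[-5.58546913e-01  2.61855573e-01  1.79780298e+00  1.20301076e-04
  1.07892817e+00  1.00929100e+00] [ 0.41812986 -0.17116935  0.17444299] [ 3.14008202e+00 -2.60092852e-03  2.90372556e-03]
```

View pics/zs5.png

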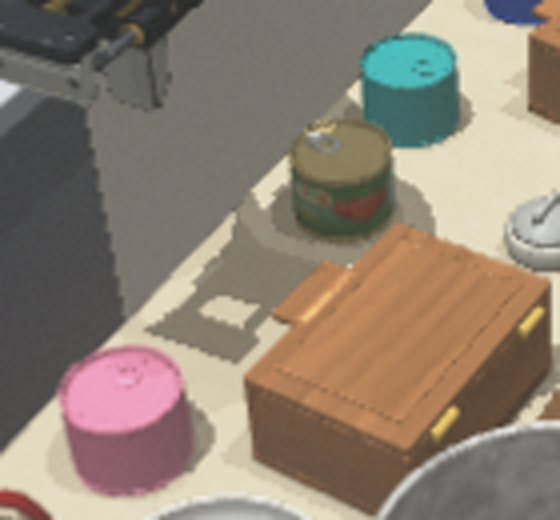

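View pics/zt5.png

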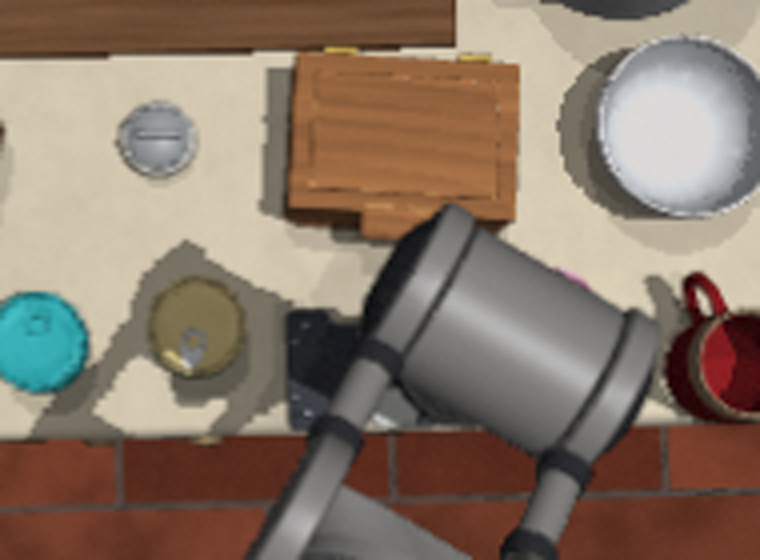

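Emit:
send_rows --plan '[[[0, 0, 0], [0, 0, -0.08], 255], [[0, 0, 0], [-0.01, -0.12, 0], 255], [[0, 0, 0], [-0.01, -0.12, 0], 255], [[0, 0, 0], [-0.01, -0.12, 0], 255], [[0, 0, 0], [-0.01, -0.12, 0], 255], [[0, 0, 0], [-0.01, -0.12, 0], 255], [[0, 0, 0], [-0.01, -0.12, 0], 255], [[0, 0, 0], [0, 0, 0], 255], [[0, 0, 0], [0, 0, 0], 255]]'

```text
time: 6.7
tool_pos: [0.4191, -0.1653, 0.1713]
tool_rot: [-3.123, -0.605, -0.075]
contact_force: [1.1, -0.1, 0.1]
opening: 0.0001
```

```bash
python3 - <<'E'
from h import *
c=imaging.read_camera('top')
def t(x,y,z): return onz(c,240+(x+.5)/4-.5,150+(y+.5)/4-.5,z)
print('tin',t(197,327,.058))
s=imaging.read_camera('side')
print('tin s',onz(s,150+342.5/4-.5,170+152/4-.5,.058))
cv2.imwrite('pics/s6.png',s['pixels'][:,:,::-1])
from scipy.spatial.transform import Rotation as R
o=robot.observe();print(o['qpos'],o['tool_pos'],o['tool_rot'],R.from_euler('xyz',o['tool_rot']).as_matrix().round(3))
E
```

```text
tin [ 0.4668051  -0.02596001  0.058     ]
tin s [ 0.47356242 -0.02985525  0.058     ]
[-0.85447169  0.06302058  2.26596779  0.90391358  0.55475312  0.05729865] [ 0.41994526 -0.16552207  0.17215517] [-3.12559665 -0.60736376 -0.07142968] [[ 0.819 -0.062  0.57 ]
 [-0.059 -0.998 -0.025]
 [ 0.571 -0.013 -0.821]]
```

View pics/s6.png

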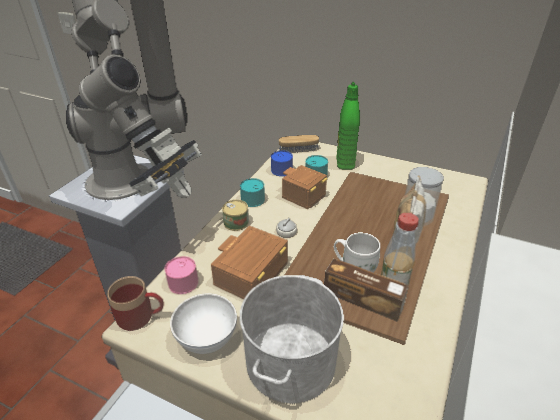

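Emit:
send_rows --plan '[[[0.025, 0, -0.02], [0, 0, 0], 255], [[0.025, 0, -0.02], [0, 0, 0], 255], [[0, 0, -0.02], [-0.01, -0.06, 0], 255], [[0, 0, 0], [-0.01, -0.06, 0], 255], [[0, 0, 0], [0, 0, 0], 255]]'

```text
time: 7.3
tool_pos: [0.4709, -0.161, 0.1215]
tool_rot: [-3.12, -0.687, -0.066]
contact_force: [-0.4, -0.9, -0.2]
opening: 0.0005
```

```bash
cat > st.py <<'E'
from h import *
from scipy.spatial.transform import Rotation as R
o=robot.observe();print(o['time'],o['qpos'].round(3),o['tool_pos'].round(4),o['tool_rot'].round(3),o['contact_force'].round(1))
print(R.from_euler('xyz',o['tool_rot']).as_matrix().round(3))
E
python3 st.py
```

```text
7.3 [-0.77   0.267  2.3    1.511  0.441 -0.519] [ 0.4709 -0.161   0.1215] [-3.12  -0.687 -0.066] [-0.4 -0.9 -0.2]
[[ 0.771 -0.053  0.634]
 [-0.051 -0.998 -0.021]
 [ 0.634 -0.016 -0.773]]
```

Emit:
send_rows --plan '[[[0.01, 0, -0.015], [0, 0, 0], 255], [[0, -0.002, -0.015], [0, 0, 0], 255], [[0, 0, -0.015], [0, 0, 0], 255], [[0, 0, -0.015], [0, 0, 0], 255], [[0, 0, 0], [0, 0, 0], 255]]'

```text
time: 7.8
tool_pos: [0.4813, -0.1633, 0.0616]
tool_rot: [-3.119, -0.687, -0.067]
contact_force: [-0.1, 0.0, 0.5]
opening: 0.0004
```

```bash
python3 st.py
```

```text
7.8 [-0.752  0.45   2.329  1.958  0.469 -0.998] [ 0.4813 -0.1633  0.0616] [-3.119 -0.687 -0.067] [-0.1  0.   0.5]
[[ 0.772 -0.053  0.634]
 [-0.052 -0.998 -0.02 ]
 [ 0.634 -0.017 -0.773]]
```

Emit:
send_rows --plan '[[[0.005, 0, -0.008], [0, 0, 0], 255], [[0.005, 0, -0.008], [0, 0, 0], 255], [[0.01, 0, 0], [0, 0, 0], 255], [[0.01, 0, 0], [0, 0, 0], 255], [[0.006, 0, 0], [0, 0, 0], 255], [[0, 0, 0], [0, 0, 0], 255]]'

```text
time: 8.4
tool_pos: [0.5184, -0.164, 0.0476]
tool_rot: [-3.125, -0.691, -0.063]
contact_force: [-0.5, -0.2, 0.4]
opening: 0.0001
```

```bash
python3 st.py; python3 - <<'E'
from h import *
s=imaging.read_camera('side')
cv2.imwrite('pics/zs7.png',cv2.resize(s['pixels'][170:300,150:290,::-1],None,fx=4,fy=4,interpolation=cv2.INTER_CUBIC))
E
```

```text
8.4 [-0.679  0.516  2.254  2.045  0.444 -1.019] [ 0.5184 -0.164   0.0476] [-3.125 -0.691 -0.063] [-0.5 -0.2  0.4]
[[ 0.769 -0.052  0.637]
 [-0.049 -0.999 -0.023]
 [ 0.637 -0.013 -0.77 ]]
```

View pics/zs7.png

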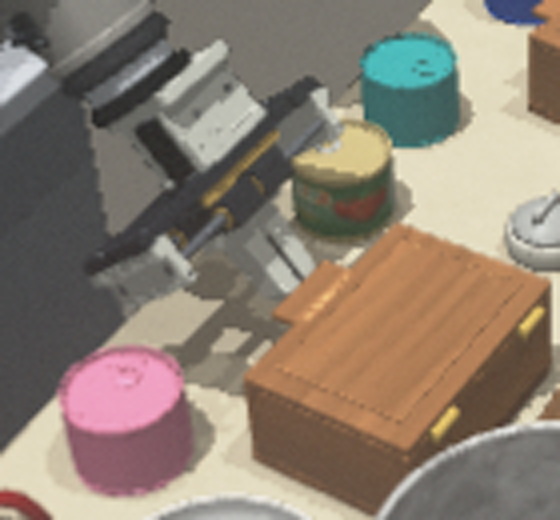

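Emit:
send_rows --plan '[[[0.006, 0, -0.002], [0, 0, 0], 255], [[0.006, 0, 0], [0, 0, 0], 255], [[0.005, 0, 0], [0, 0, 0], 255], [[0, 0, 0], [0, 0, 0], 255]]'

```text
time: 8.85
tool_pos: [0.5332, -0.1638, 0.0436]
tool_rot: [-3.123, -0.686, -0.066]
contact_force: [-3.9, -0.4, -1.1]
opening: 0.0004
```

```bash
python3 st.py; python3 - <<'E'
from h import *
s=imaging.read_camera('side')
cv2.imwrite('pics/zs8.png',cv2.resize(s['pixels'][200:280,180:270,::-1],None,fx=7,fy=7,interpolation=cv2.INTER_CUBIC))
E
```

```text
8.85 [-0.65   0.534  2.218  2.041  0.421 -0.985] [ 0.5332 -0.1638  0.0436] [-3.123 -0.686 -0.066] [-3.9 -0.4 -1.1]
[[ 0.772 -0.054  0.633]
 [-0.051 -0.998 -0.023]
 [ 0.633 -0.014 -0.774]]
```

View pics/zs8.png

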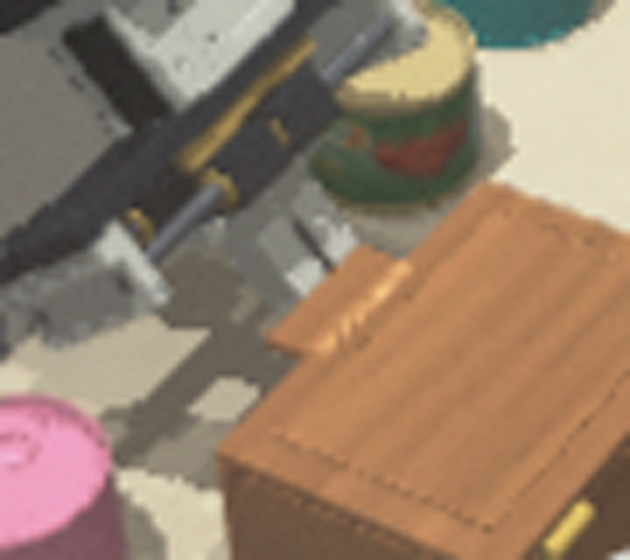

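```bash
python3 - <<'E'
import numpy as np
H=np.array([.665,.066]); P=[]
th=.687
e=np.array([.5332,.0436])-np.array([.528,.066])
for f in np.r_[0:.88:.09, .9:1.85:.07]:
    u=np.array([-np.cos(f),np.sin(f)])
    p=H+.137*u+e if f<.885 else H+.119*u-np.array([.0073,.006])
    P.append((f,*p))
P=np.array(P);d=np.diff(P,axis=0)
for a,b in zip(P[1:],d): print(a.round(3),(b[1:]*1000).round(1))
E
```

```text
[0.09  0.534 0.056] [ 0.6 12.3]
[0.18  0.535 0.068] [ 1.7 12.2]
[0.27  0.538 0.08 ] [ 2.7 12. ]
[0.36  0.542 0.092] [ 3.8 11.7]
[0.45  0.547 0.103] [ 4.9 11.3]
[0.54  0.553 0.114] [ 5.9 10.8]
[0.63  0.56  0.124] [ 6.8 10.3]
[0.72  0.567 0.134] [7.7 9.6]
[0.81  0.576 0.143] [8.5 8.9]
[0.9   0.584 0.153] [ 8.  10.4]
[0.97  0.59  0.158] [6.7 4.9]
[1.04  0.597 0.163] [7.  4.5]
[1.11  0.605 0.167] [7.3 4. ]
[1.18  0.612 0.17 ] [7.6 3.4]
[1.25  0.62  0.173] [7.8 2.9]
[1.32  0.628 0.175] [8.  2.3]
[1.39  0.636 0.177] [8.1 1.8]
[1.46  0.645 0.178] [8.2 1.2]
[1.53  0.653 0.179] [8.3 0.6]
[1.6   0.661 0.179] [8.3 0. ]
[1.67  0.669 0.178] [ 8.3 -0.5]
[1.74  0.678 0.177] [ 8.3 -1.1]
[1.81  0.686 0.176] [ 8.2 -1.7]
```

Emit:
send_rows --plan '[[[0, 0, 0.006], [0, 0, 0], 255], [[0, 0, 0.009], [0, 0, 0], 255], [[0.001, 0, 0.011], [0, 0, 0], 255], [[0.003, 0, 0.012], [0, 0, 0], 255], [[0.004, 0, 0.011], [0, 0, 0], 255], [[0.005, 0, 0.011], [0, 0, 0], 255], [[0.006, -0.001, 0.01], [0, 0, 0], 255], [[0, 0, 0], [0, 0, 0], 255]]'

```text
time: 9.7
tool_pos: [0.5543, -0.1654, 0.1162]
tool_rot: [-3.125, -0.692, -0.063]
contact_force: [-0.7, -0.6, -0.2]
opening: 0.0004
```

```bash
python3 st.py; python3 - <<'E'
from h import *
s=imaging.read_camera('side')
cv2.imwrite('pics/zs9.png',cv2.resize(s['pixels'][150:300,150:310,::-1],None,fx=4,fy=4,interpolation=cv2.INTER_CUBIC))
E
```

```text
9.7 [-0.622  0.38   2.12   1.474  0.361 -0.348] [ 0.5543 -0.1654  0.1162] [-3.125 -0.692 -0.063] [-0.7 -0.6 -0.2]
[[ 0.768 -0.053  0.638]
 [-0.049 -0.999 -0.024]
 [ 0.638 -0.013 -0.77 ]]
```

View pics/zs9.png

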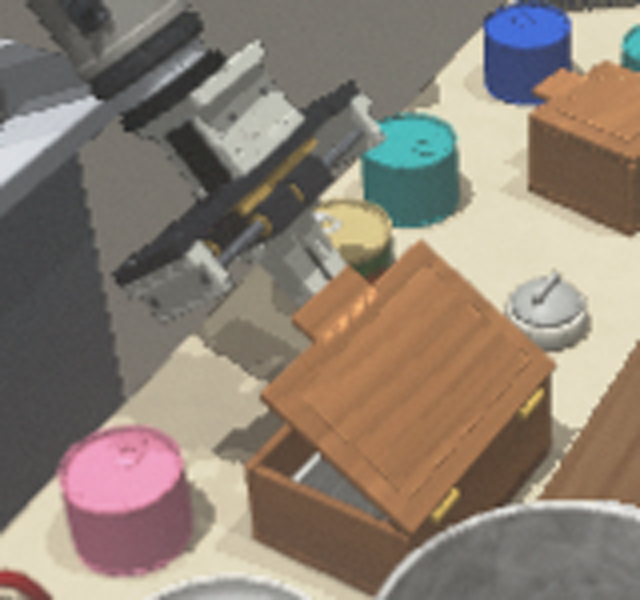

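Emit:
send_rows --plan '[[[0.006, -0.001, 0.009], [0, 0, 0], 255], [[0.007, 0, 0.009], [0, 0, 0], 255], [[0.007, -0.001, 0.008], [0, 0, 0], 255], [[0.007, 0, 0.007], [0, 0, 0], 255], [[0.007, -0.001, 0.006], [0, 0, 0], 255], [[0.007, 0, 0.005], [0, 0, 0], 255], [[0.007, -0.001, 0.005], [0, 0, 0], 255], [[0.007, 0, 0.004], [0, 0, 0], 255], [[0.007, -0.001, 0.003], [0, 0, 0], 255], [[0, 0, 0], [0, 0, 0], 255]]'

```text
time: 10.75
tool_pos: [0.6155, -0.1698, 0.1703]
tool_rot: [-3.123, -0.689, -0.065]
contact_force: [-0.3, -0.7, -0.6]
opening: 0.0007
```

```bash
python3 st.py; python3 - <<'E'
from h import *
s=imaging.read_camera('side')
cv2.imwrite('pics/zs10.png',cv2.resize(s['pixels'][150:300,150:310,::-1],None,fx=4,fy=4,interpolation=cv2.INTER_CUBIC))
E
```

```text
10.75 [-0.548  0.359  1.915  0.936  0.398  0.287] [ 0.6155 -0.1698  0.1703] [-3.123 -0.689 -0.065] [-0.3 -0.7 -0.6]
[[ 0.77  -0.053  0.636]
 [-0.05  -0.999 -0.022]
 [ 0.636 -0.015 -0.772]]
```

View pics/zs10.png

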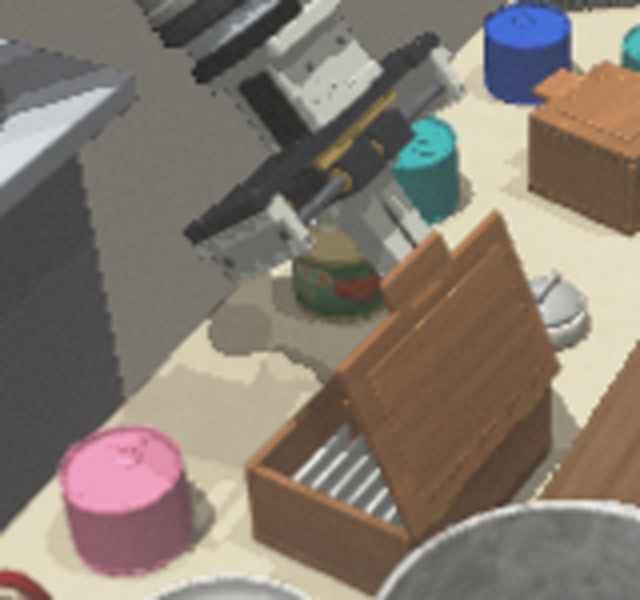

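Emit:
send_rows --plan '[[[0.006, 0, 0.003], [0, 0, 0], 255], [[0.008, -0.001, 0.003], [0, 0, 0], 255], [[0.008, 0, 0.002], [0, 0, 0], 255], [[0.008, -0.001, 0.001], [0, 0, 0], 255], [[0.008, 0, 0], [0, 0, 0], 255], [[0.008, -0.001, 0], [0, 0, 0], 255], [[0.008, 0, 0], [0, 0, 0], 255], [[0.008, -0.001, 0], [0, 0, 0], 255], [[0.006, 0, 0], [0, 0, 0], 255], [[0, 0, 0], [0, 0, 0], 255]]'

```text
time: 11.8
tool_pos: [0.6838, -0.174, 0.1796]
tool_rot: [-3.124, -0.69, -0.065]
contact_force: [-0.9, -0.1, 0.1]
opening: 0.0005
```

```bash
python3 st.py; python3 - <<'E'
from h import *
s=imaging.read_camera('side')
cv2.imwrite('pics/zs11.png',cv2.resize(s['pixels'][150:300,150:310,::-1],None,fx=4,fy=4,interpolation=cv2.INTER_CUBIC))
E
```

```text
11.8 [-0.484  0.446  1.731  0.731  0.425  0.553] [ 0.6838 -0.174   0.1796] [-3.124 -0.69  -0.065] [-0.9 -0.1  0.1]
[[ 0.77  -0.053  0.636]
 [-0.05  -0.998 -0.023]
 [ 0.636 -0.014 -0.771]]
```

View pics/zs11.png

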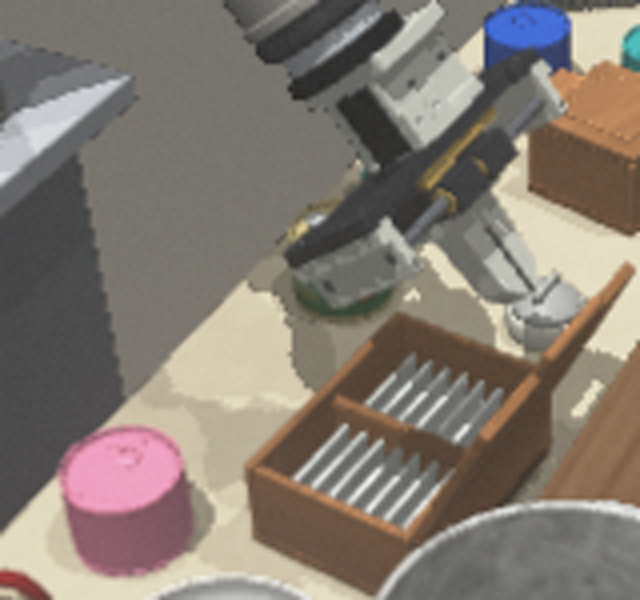

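Emit:
send_rows --plan '[[[-0.02, 0, 0.01], [0, 0, 0], 255], [[-0.03, 0, 0.03], [0, 0, 0], 255], [[-0.03, 0, 0.03], [0, 0, 0], 255], [[-0.04, 0, 0.02], [0, 0, 0], 255], [[-0.04, 0, 0.02], [0, 0, 0], 255], [[-0.04, 0, 0.02], [0, 0, 0], 255], [[0, 0, 0], [0, 0, 0], 255], [[0, 0, 0], [0, 0, 0], 255], [[0, 0, 0], [0, 0, 0], 255], [[0, 0, 0], [0, 0, 0], 255], [[0, 0, 0], [0, 0, 0], 255]]'

```text
time: 12.95
tool_pos: [0.4835, -0.1737, 0.3087]
tool_rot: [-3.122, -0.688, -0.065]
contact_force: [0.4, 0.2, -0.8]
opening: 0.0004
```

```bash
python3 st.py; python3 - <<'E'
from h import *
s=snap('side','s12.png');c=snap('top','t12.png')
for f in (1.57,2.0): 
    u=np.array([.997,-.08]); p=np.array([.665,-.191])-.14*np.cos(f)*u
    print(f,proj(s,[[*p,.066+.14*np.sin(f)]]),proj(c,[[*p,.066+.14*np.sin(f)]]))
E
```

```text
12.95 [-0.77  -0.044  1.966  0.648  0.785  0.492] [ 0.4835 -0.1737  0.3087] [-3.122 -0.688 -0.065] [ 0.4  0.2 -0.8]
[[ 0.771 -0.052  0.635]
 [-0.05  -0.999 -0.021]
 [ 0.635 -0.015 -0.773]]
1.57 [[268.87842726 216.35502311]] [[348.19680204 152.35126577]]
2.0 [[291.60600709 228.90480971]] [[348.10938022 133.25401203]]
```

View pics/s12.png

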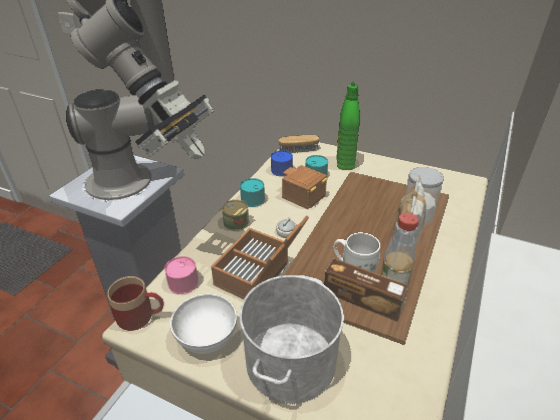

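View pics/t12.png

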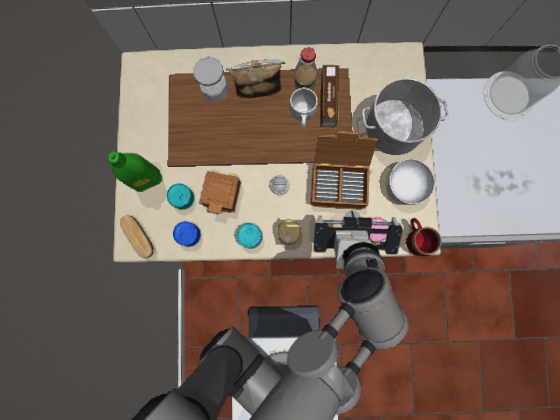

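The lid's tab edge is seen at about (348,133) in the top view, matching the predicted 2.0 rad position. The tin stands upright at (289,232), clear of the box, and the neighbours have not moved.

```bash
python3 -c "
from cell import robot
print(robot.hand_in())"
```

```text
the job is handed in; nothing more can be done
None
```

The wide box is open: its lid leans back against its stop by itself, and the job was handed in at about 13 s of the 58 s allowed.

- **Tin:** I pushed it about 11 cm to the left with the outside of the closed fingers. It stayed upright, and it now stands about 25 mm past the box's left side, clear of the turquoise tin.
- **Lid:** with the tool tilted about 40° and the fingertips under the tab, I lifted the lid along its arc past upright, and it dropped back on its own. In the last top view the tab edge was where 2.0 rad predicts. I then drew the arm back, clear of everything.
- **Everything else:** in the last pictures from both cameras the small box is shut and nothing else looks moved. The largest force I read was about 4 N, when the fingers first met the tab.
- **Disagreements:** the side and top cameras differed by up to about 10 mm, which was within the clearances I used. The tool tilt came out slightly under what I asked for (0.69 instead of 0.72 rad), but it was enough.

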